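# Seal the bearing pot, then lift out a clean bearing with the tongs

## Task

One clean bearing has been taken from the clear storage pot and lies on the notepad; first keep the dust out by pressing the pot's lid fully home, level on the rim. Then take the tongs out of their stand, squeeze them shut on the bearing and lift it at least 10 cm above the bench, never touching the bearing with the gripper itself and leaving the bolt and spring where they stand. Finish while still holding: the program ends with the gripper squeezing the tongs and the bearing held steady in their jaws, nothing else carrying it.

Things in the scene. Friction and masses are not known exactly. Their poses are not given: they have to be found in the camera images.
- pot: Clear round storage pot, fixed to the bench, 80 mm outside diameter (94 mm at its foot), 55 mm high, two bearings inside. Origin: centre of its underside. Three steel spring balls under the rim, one at its -x side, grip the lid's skirt.
- pot_rim (a point): Centre of the pot's mouth, level with the rim, 55 mm above the bench.
- lid_center (a point): Centre of the top face of the grey push-on lid (loose, 90 mm diameter, 13 mm high, 0.05 kg); z is its axis. Fully home it lies level, 3 mm above pot_rim. At the start its +x side is home but its -x side rides about 9 mm high on a spring ball, so it slopes by about 0.1 rad. About 5 N on the raised side push it home; it then stops hard on the rim.
- lid_press (a point): Point on the lid's top face 30 mm from its centre on the raised (-x) side: the place to press.
- stand: Fixed open-topped aluminium holder in which the tongs stand, jaws down: inside 40 mm (x) by 92 mm (y), rim 60 mm above the bench, inner floor 8 mm above it, foot plate 78 x 130 mm. Origin: centre of its underside.
- tongs_grip (a point): Place to grip the sprung-open steel tongs: midway between the arms' black grips (each 22 mm along x, 40 mm high, centred at this height). z points up, away from the jaws; y from the left to the right arm: squeeze along y. Width over the grips: about 42 mm open, 32 mm shut on the bearing, 27 mm shut on nothing. The spring pushes back with 5 to 8 N there. In the stand they may lean some degrees.
- tongs_jaws (a point): Point midway between the jaws, 91 mm below tongs_grip along the tongs, half-way up the 14 mm high jaws. Each jaw is a shallow V, 33 mm wide along x, and centres a round thing. Gap between the jaws: about 69 mm open, 35 mm on the bearing; their backs are about 85 mm apart when open. Jaws close 3.3 times as much as the grips.
- tongs: Pivot block of the tongs, carrying both arms. Origin: midway between the undersides of the jaws, 98 mm below tongs_grip; same axes. The tongs are 146 mm long and weigh 0.1 kg; their top, the 18 x 24 mm pivot block, is 48 mm above tongs_grip.
- tongs_right (a joint): How far the right arm (and alike the left) is squeezed, rad: 0 fully open, about 0.12 shut on the bearing, 0.18 shut on nothing.
- pad: Fixed notepad, 70 mm (x) by 101 mm (y), 10 mm thick, on which the bearing lies. Origin: centre of its underside.
- bearing_center (a point): Centre (half-way up) of the loose steel ball bearing, 35 mm outside diameter, 11 mm high, 0.06 kg, lying flat on the notepad.
- bearing: The same bearing; origin at the centre of its underside.
- bolt: Bystander: hex bolt standing on its head, 22 mm across, 58 mm high, loose; leave alone. Origin: underside.
- spring: Bystander: coil spring standing upright, 27 mm across, 49 mm high, loose; leave alone. Origin: underside.

How it is judged:
By the outcome, as a careful person would: the job done as asked, in the order asked, and still so for the second after the job is handed in, while the arm keeps its last pose, push and grip.
It also fails if it takes over 54 s, if anything falls off the work surface, if the arm or the gripper's body presses on something with over 40 N, if the wrist force passes 120 N, or if a joint passes its speed limit or range.

## Robot

A 6-joint arm with a two-finger parallel gripper is mounted at the origin on a cart in front of the work surface, level with it; the furniture and walls round the work are solid. World frame = base frame: x ahead of the robot, y to its left, z up, the work surface at z = 0. Lengths are in mm, angles in rad, forces in N, time in s.
With the tool pointing down it reaches from about 400 to 925 mm from the base axis. Payload 12.5 kg.
Tool frame: the origin (TCP) lies midway between the tips of the shut fingers; the grasp point (between the pads) lies env.grasp_offset behind it (env.grasp_offset is the distance from the TCP to the grasp point, in mm); x points along the fingers, y is the direction in which the jaws open and shut, and the axes are right-handed (so a half turn about x gives the same grasp; the last joint's range is limited). The gripper opens to 95 mm and grips with 3 to 60 N. Pads are 20 mm wide; open, the fingers measure 119 mm over their backs; the gripper's body (75 mm by 180 mm) begins 59 mm behind the grasp point.
Start: joints at [1.002, 0.491, 1.559, -0, 1.092, -0.106], TCP at [279.023, 559.282, 182.361] pointing down, gripper open.
Joint ranges: [-3.1, 3.1], [-0.84, 2.19], [0.05, 2.79], [-1.13, 4.28], [0.06, 2.93], [-2.69, 2.69]. Speed limits (rad/s): [2.22, 2.22, 2.79, 3.14, 3.14, 3.14].

## Interface

Orientations are given as [roll, pitch, yaw] about the fixed x, y, z axes, in that order (R = Rz(yaw) Ry(pitch) Rx(roll)).
In Python, from cell import env gives the robot as it stands.
- The arm moves only by the tool apply_moves, never from a script. Its arguments are lists of equal length, an entry for each row: "offset": the shift along the world's x, y, z in units of 25 mm (1.0 is 25 mm), a list of three; "yaw": the turn about the world's z in units of 6 degrees (1.0 is 6 degrees); "jaw": the closure, from -1 (fully open) to 1 (shut), so that 0 is half open. A call has 1 to 20 rows; each row is the pose to reach, as a shift and turn from the pose measured when the call began; what a row does not reach only later rows make up. A row lasts 1/8 s, in which the tool goes at most 62.5 mm and 10.7 degrees, less where a joint would pass 70% of its speed; a pose out of reach is approached as far as the arm can. A call with a gripper value outside its range is refused whole. The fingers move at their own pace and stop on an object; the grip force is fixed at half the most. Time passes only in rows, so rows that repeat a pose let the fingers close. It gives the time, the measured TCP pose, the force and the opening at its end, in the units of the state.
- env.state(): the state, without advancing time (a new reading comes with each control period).
- env.read_camera(name): name is "side" or "top" or "wrist"; returns a dict with "frame" (384x512x3 uint8, red, green, blue), "fx", "fy", "cx", "cy" (pixels), "xyz" and "rotation" of the camera in the world; the wrist camera has in their place "hand_eye" (4x4, takes a point from camera to tool coordinates, whose origin is the TCP and whose axes are the tool frame's). Camera axes: x right, y down, z forward; pixel columns grow to the right and rows downward; lengths in mm; the calibration is good to about 2 mm. A picture is of the moment at which its call begins: read the wrist's pose just before it. There is no depth.
- env.job_done(): hands the job in, once; it reports no verdict.
The state is a dict: "t": time; "joints": joint angles; "qvel": joint speeds; "tau": joint torques, N m; "eef_pos": TCP position; "tcp_rot": TCP orientation; "ft_force": force on the tool from outside, world axes, zero at the start; "moment": the same for the moment, N m; "opening": opening from 0.0 (shut) to 1.0 (fully open).
Only numpy, scipy, OpenCV 4.12 (cv2) and the standard library are available. Lean on these libraries where they do the work, as an engineer would, in place of code of your own. Each camera call takes 0.05 s, during which the arm holds its last target.

## Working session

There is one attempt and no reset: what is moved stays moved. The work goes in short steps, Python scripts to look and compute and a tool call to move; the robot and the scene stay as the last step left them, time stands still between calls to the robot, and variables do not carry over. Pictures are saved under pics/ and viewed, and the job is handed in when it is done.

Besides the shell and the picture viewer there is one more tool, called after "Request:" as a command line: name --pt "numbers of a row" for each row, then --argument value for the rest. apply_moves: Moves the arm, as the interface text tells. Its arguments: {"type":"object","properties":{"offset":{"type":"array"},"yaw":{"type":"array"},"jaw":{"type":"array"}},"required":["offset","yaw","jaw"]}

```bash
mkdir -p pics; ls
cat > h.py <<'E'
import numpy as np, cv2
from cell import env
def snap(name,fn):
    d=env.read_camera(name); cv2.imwrite('pics/'+fn,cv2.cvtColor(d['frame'],cv2.COLOR_RGB2BGR)); return d
def rot(d):
    R=np.array(d['rotation']); 
    if R.shape==(3,3): return R
    from scipy.spatial.transform import Rotation
    return Rotation.from_euler('xyz',R).as_matrix()
def ray(d,u,v):
    R=rot(d); w=R@np.array([(u-d['cx'])/d['fx'],(v-d['cy'])/d['fy'],1]); return np.array(d['xyz'],float),w
def plane(d,u,v,z):
    o,w=ray(d,u,v); return o+w*(z-o[2])/w[2]
def two(d1,p1,d2,p2):
    o1,w1=ray(d1,*p1);o2,w2=ray(d2,*p2); A=np.stack([w1,-w2],1); s=np.linalg.lstsq(A,o2-o1,rcond=None)[0]
    a=o1+s[0]*w1;b=o2+s[1]*w2; return (a+b)/2,np.linalg.norm(a-b)
def proj(d,p):
    c=rot(d).T@(np.array(p,float)-np.array(d['xyz'])); return np.array([d['fx']*c[0]/c[2]+d['cx'],d['fy']*c[1]/c[2]+d['cy']])
def wristcam(d,s):
    from scipy.spatial.transform import Rotation
    T=np.eye(4); T[:3,:3]=Rotation.from_euler('xyz',s['tcp_rot']).as_matrix(); T[:3,3]=s['eef_pos']
    M=T@np.array(d['hand_eye']); d['xyz']=M[:3,3]; d['rotation']=M[:3,:3]; return d
E
python3 - <<'E'
from h import *
s=env.state();print(s,env.grasp_offset)
for n in('side','top','wrist'):
    d=snap(n,n+'0.png'); print(n,{k:v for k,v in d.items() if k!='frame'})
E
```

```text
pics
{'t': 0.0, 'joints': array([ 1.00239814e+00,  4.91565210e-01,  1.55949904e+00,  1.74946591e-05,
        1.09169160e+00, -1.05566522e-01]), 'qvel': array([ 0.00151995, -0.0009875 , -0.0015914 , -0.00058863, -0.00108499,
        0.00021671]), 'tau': array([ 7.80684186e-04, -6.12633634e+01, -2.58186400e+01,  6.93103625e-02,
        4.80963592e-02, -7.99474287e-05]), 'eef_pos': array([278.8448516 , 559.00952219, 181.74118451]), 'tcp_rot': array([-1.68970069,  1.56963302, -2.15254043]), 'ft_force': array([-0.87179887,  0.86563138, -0.02778113]), 'moment': array([ 0.02606333,  0.05701309, -0.01341444]), 'opening': 1.0004870898233829} 18.8
side {'fx': 475.39236641588684, 'fy': 475.39236641588684, 'cx': 261.95490958124395, 'cy': 189.8084816425318, 'xyz': array([ 494.57577278, -789.76131542,  779.6443929 ]), 'rotation': array([-2.27101391,  0.00304431, -0.14450862])}
top {'fx': 405.0213984690437, 'fy': 405.0213984690437, 'cx': 251.47683480192143, 'cy': 200.71455565585583, 'xyz': array([ 518.88337834,   10.81431527, 1149.81757105]), 'rotation': array([-3.06857363, -0.02604576, -1.56106506])}
wrist {'fx': 342.8447204905661, 'fy': 342.8447204905661, 'cx': 255.96762271138232, 'cy': 189.29317000975112, 'hand_eye': array([[ 5.50675339e-04, -2.85870055e-01,  9.58268234e-01,
        -2.02099918e+02],
       [ 9.99999639e-01, -4.62745377e-04, -7.12702521e-04,
        -1.37699960e-01],
       [ 6.47174505e-04,  9.58268281e-01,  2.85869697e-01,
        -8.09398414e+01],
       [ 0.00000000e+00,  0.00000000e+00,  0.00000000e+00,
         1.00000000e+00]])}
```

View pics/side0.png

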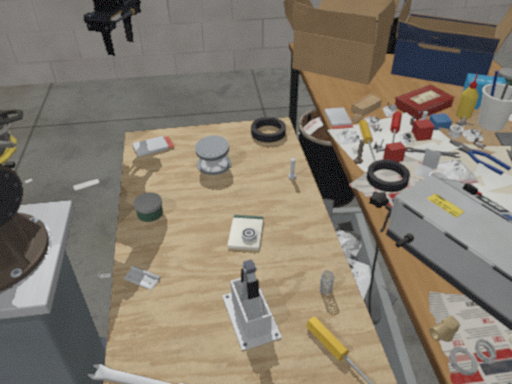

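View pics/top0.png

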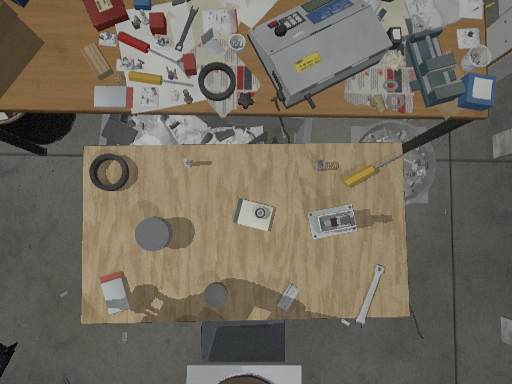

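View pics/wrist0.png

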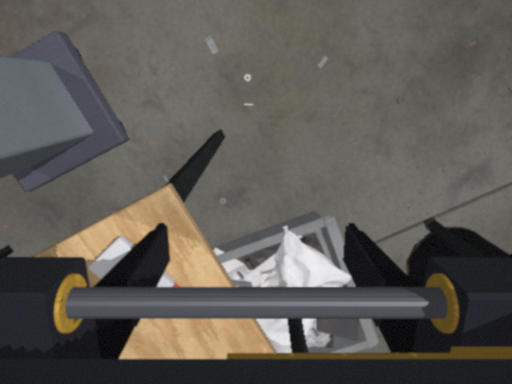

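The top view shows the lid at (153,233), the pad at (255,214) with the bearing at (260,212), and the stand at (332,221). The bolt is at (188,162) and the spring at (325,165). I'll enlarge these next.

Run:
```python
import cv2,numpy as np
t=cv2.imread('pics/top0.png');s=cv2.imread('pics/side0.png')
def c(im,x,y,w,h,f,n): cv2.imwrite('pics/'+n,cv2.resize(im[y:y+h,x:x+w],None,fx=f,fy=f,interpolation=cv2.INTER_CUBIC))
c(t,225,150,175,100,4.5,'t_c.png'); c(s,180,120,150,75,5,'s_a.png'); c(s,210,205,130,145,4,'s_b.png'); c(t,120,200,80,65,8,'t_a.png')
```

```text
(no output)
```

View pics/t_c.png

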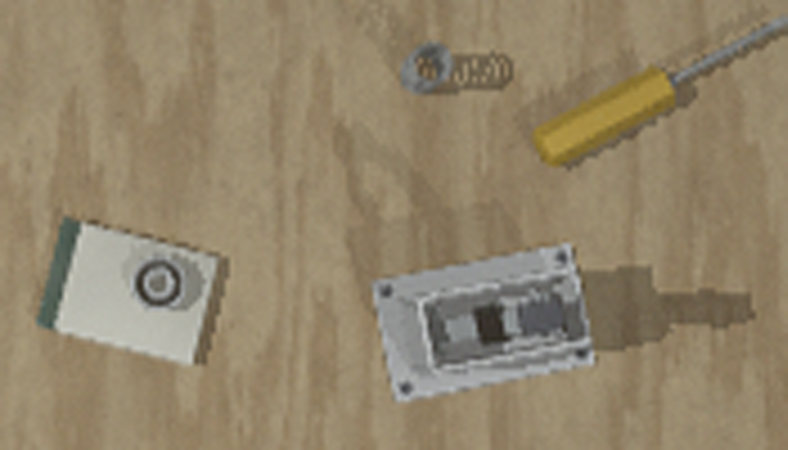

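View pics/s_a.png

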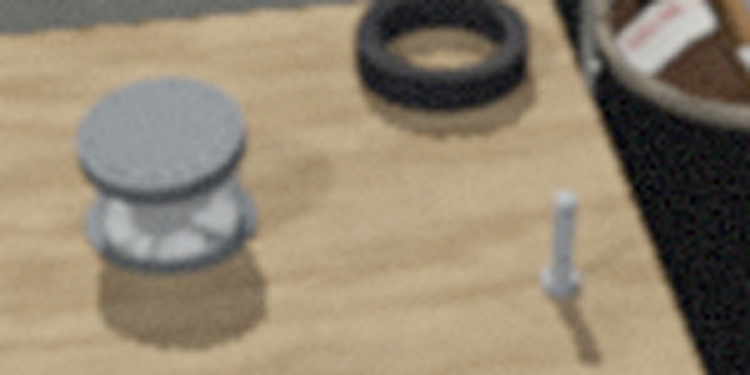

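View pics/s_b.png

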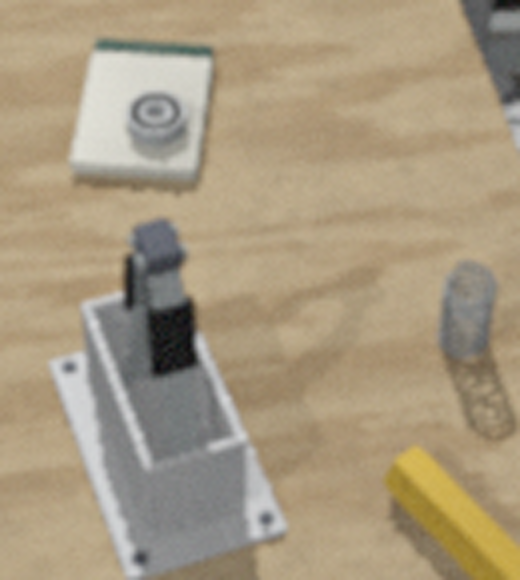

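View pics/t_a.png

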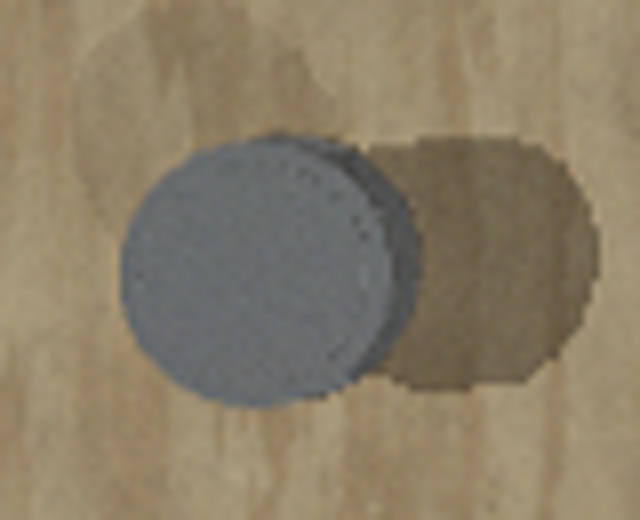

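Run:
```python
from h import *
from scipy.spatial.transform import Rotation
s=env.state(); R=Rotation.from_euler('xyz',s['tcp_rot']).as_matrix(); print('toolR',R.round(3))
dt=snap('top','top1.png'); ds=snap('side','side1.png')
t=lambda x,y:(225+x/4.5,150+y/4.5)
P=lambda n,p:print(n,p.round(1))
P('lid z60',plane(dt,120+255/8,200+272/8,62))
P('bearing z21',plane(dt,*t(158,284),21)); P('bearing side',plane(ds,210+156/4,205+112/4,21))
for q in [(375,283),(575,245),(595,365),(400,400)]: P('stand foot',plane(dt,*t(*q),4))
for q in [(70,218),(228,258),(198,365),(40,328)]: P('pad',plane(dt,*t(*q),10))
P('pivot z154',plane(dt,*t(543,315),154)); P('pivot side',plane(ds,210+158/4,205+235/4,154))
print('spring',plane(dt,*t(425,68),49),'bolt',plane(dt,188,162,30))
```

```text
toolR [[-0.     0.447  0.895]
 [-0.001  0.895 -0.447]
 [-1.    -0.001 -0.   ]]
lid z60 [506.9 247.5  62. ]
bearing z21 [567.4 -42.2  21. ]
bearing side [571.7 -42.5  21. ]
stand foot [ 570.2 -180.2    4. ]
stand foot [ 595.7 -307.5    4. ]
stand foot [ 519.9 -319.6    4. ]
stand foot [ 496.8 -195.9    4. ]
pad [608.6  12.8  10. ]
pad [584.6 -86.6  10. ]
pad [517.5 -68.2  10. ]
pad [539.6  30.7  10. ]
pivot z154 [ 546.9 -247.8  154. ]
pivot side [ 549.9 -247.4  154. ]
spring [ 700.26753097 -203.48521001   49.        ] bolt [707.0062553  160.08211565  30.        ]
```

Request:
apply_moves --pt "2 -2.5 0.7" --pt "4 -5 0.7" --pt "6 -7.4 0.7" --pt "8 -9.8 0.7" --pt "10 -12.2 0.7" --pt "11.2 -13.8 0.7" --pt "11.2 -13.8 0.7" --pt "11.2 -13.8 0.7" --pt "11.2 -13.8 0.7" --yaw '[0, 0, 0, 0, 0, 0, 0, 0, 0]' --jaw '[-1, -1, -1, -1, -1, -1, -1, -1, -1]'

```text
t: 1.38
eef_pos: [558.9, 213.9, 199.3]
tcp_rot: [-2.279, 1.57, -2.743]
ft_force: [-0.5, -0.1, 0.3]
opening: 1.004
```

```bash
cat > w.py <<'E'
import sys,pickle
from h import *
def grab(n):
    s=env.state(); d=wristcam(snap('wrist',n+'.png'),s); pickle.dump(d,open(n+'.pkl','wb')); print(s['t'],s['eef_pos'].round(1),s['qvel'].round(3).max(),s['opening']); return d
if __name__=='__main__': grab(sys.argv[1])
E
python3 w.py w1
```

```text
1.375 [558.9 213.9 199.3] 0.034 1.0039309945212813
```

View pics/w1.png

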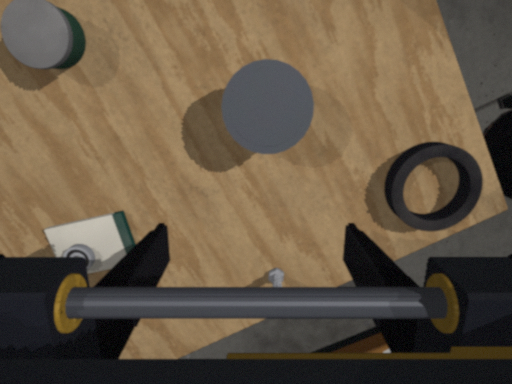

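The lid is in clear view at (267,106) in wrist pixels. I'll take two more views with a baseline.

Request:
apply_moves --pt "-0.9 -1.8 0" --pt "-1.8 -3.6 0" --pt "-2 -4.4 0" --pt "-2 -4.4 0" --pt "-2 -4.4 0" --yaw '[0, 0, 0, 0, 0]' --jaw '[-1, -1, -1, -1, -1]'

```text
t: 2.05
eef_pos: [508.9, 105.8, 199.6]
tcp_rot: [-2.685, 1.571, 3.136]
ft_force: [0.0, 0.4, 1.2]
opening: 1.0
```

```bash
python3 w.py w2
```

```text
2.05 [508.9 105.8 199.6] 0.006 0.9999938123602589
```

Request:
apply_moves --pt "0.9 1.8 0" --pt "1.8 3.6 0" --pt "2.7 5.4 0" --pt "3.6 7.2 0" --pt "4 8.8 0" --pt "4 8.8 0" --pt "4 8.8 0" --yaw '[0, 0, 0, 0, 0, 0, 0]' --jaw '[-1, -1, -1, -1, -1, -1, -1]'

```text
t: 2.98
eef_pos: [608.3, 326.4, 198.8]
tcp_rot: [-2.311, 1.569, -2.772]
ft_force: [1.1, -0.8, 0.5]
opening: 1.001
```

```bash
python3 w.py w3; python3 -c "
import cv2,numpy as np
a=cv2.imread('pics/w2.png');b=cv2.imread('pics/w3.png')
cv2.imwrite('pics/w23.png',np.vstack([cv2.resize(a[:240],None,fx=1.25,fy=1.25),cv2.resize(b[:240],None,fx=1.25,fy=1.25)]))"
```

```text
2.975 [608.3 326.4 198.8] 0.011 1.0005307661726575
```

View pics/w23.png

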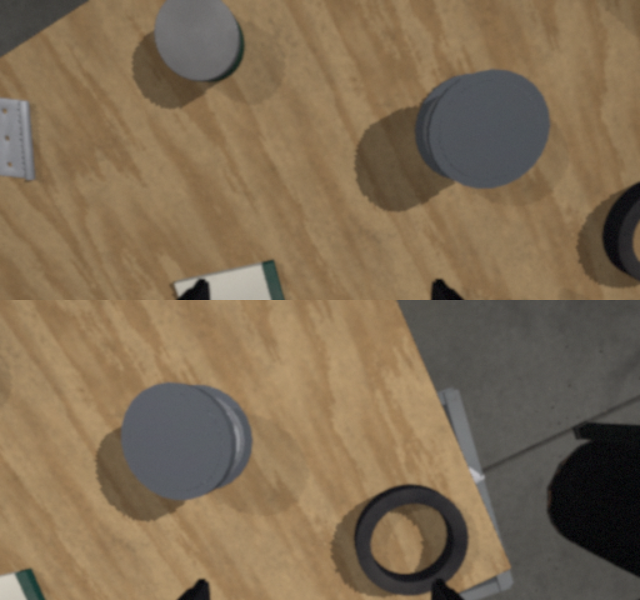

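Run:
```python
import cv2,numpy as np
o=[]
for n,(x,y) in (('w1',(212,50)),('w2',(325,45)),('w3',(90,55))):
    a=cv2.imread(f'pics/{n}.png')[y:y+110,x:x+120]; o.append(cv2.resize(a,None,fx=2.2*1.0,fy=2.2,interpolation=cv2.INTER_CUBIC))
    print(n,a[55,50],a[50,60],a[5,5])
cv2.imwrite('pics/wz.png',cv2.convertScaleAbs(np.hstack(o),alpha=1.6))
```

```text
w1 [92 86 82] [90 86 84] [ 77 110 137]
w2 [88 84 81] [88 83 79] [ 76 111 139]
w3 [101  93  91] [101  95  92] [ 80 115 145]
```

View pics/wz.png

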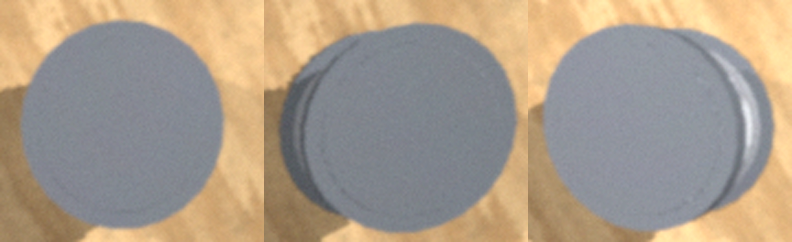

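```bash
cat > lid.py <<'E'
from h import *
import pickle
from scipy.optimize import least_squares
V=[]
for n,roi,c,sel in (('w1',(212,50,120,110),(267,106),lambda a:np.ones_like(a,bool)),('w2',(325,45,125,110),(392,103),lambda a:abs(a)<75),('w3',(90,55,120,110),(145,112),lambda a:abs(a)>105)):
    d=pickle.load(open(n+'.pkl','rb')); f=d['frame'].astype(int); m=((f[...,0]-f[...,2])<12).astype(np.uint8)
    k=np.zeros_like(m); x,y,w,h=roi; k[y:y+h,x:x+w]=m[y:y+h,x:x+w]
    k=cv2.morphologyEx(k,cv2.MORPH_OPEN,np.ones((5,5)))
    C=max(cv2.findContours(k,0,cv2.CHAIN_APPROX_NONE)[0],key=cv2.contourArea)[:,0].astype(float)
    a=np.degrees(np.arctan2(C[:,1]-c[1],C[:,0]-c[0])); C=C[sel(a)]
    print(n,len(C),cv2.fitEllipse(C.astype(np.float32)))
    V.append((d,C))
def dist(C3,n,d,C,r=45):
    R=rot(d);W=np.c_[(C[:,0]-d['cx'])/d['fx'],(C[:,1]-d['cy'])/d['fy'],np.ones(len(C))]@R.T
    o=np.array(d['xyz']); s=((C3-o)@n)/(W@n); P=o+W*s[:,None]; return np.linalg.norm(P-C3,axis=1)-r
def f(p,V=V):
    n=np.array([p[3],p[4],1]);n/=np.linalg.norm(n)
    # contour lies on inner pixel border: radius bias r offset p[5]
    return np.concatenate([dist(p[:3],n,d,C)+p[5] for d,C in V])
if __name__=='__main__':
    r=least_squares(f,[507,247,62,0,0,0],loss='soft_l1'); print(r.x.round(3),np.std(r.fun)); J=r.jac; print(np.sqrt(np.diag(np.linalg.inv(J.T@J))*r.fun.var()).round(4))
    i=0
    for d,C in V: q=r.fun[i:i+len(C)]; print(q.mean().round(2),q.std().round(2)); i+=len(C)
E
python3 lid.py
```

```text
w1 260 ((267.0380859375, 106.28422546386719), (90.44414520263672, 92.94253540039062), 10.22420883178711)
w2 107 ((392.9634094238281, 102.57959747314453), (87.04817199707031, 95.97964477539062), 38.171783447265625)
w3 112 ((141.39724731445312, 112.94700622558594), (85.57905578613281, 95.78783416748047), 147.71926879882812)
[ 5.07892e+02  2.50201e+02  6.21780e+01 -9.20000e-02 -8.00000e-02
  1.37100e+00] 0.3024141805322227
[0.0437 0.0401 0.1027 0.004  0.0031 0.0294]
-0.0 0.31
0.02 0.26
-0.02 0.31
```

The lid's top face sits at (507.9, 250.2, 62.2). Its raised side points along azimuth 41° with a tilt of about 0.12 rad, so the press point is about (530, 270, 66). I'll shut the fingers and move over it.

Request:
apply_moves --pt "-1.5 -1.1 0" --pt "-3.1 -2.25 -1" --pt "-3.1 -2.25 -2.5" --pt "-3.1 -2.25 -4" --pt "-3.1 -2.25 -4.6" --pt "-3.1 -2.25 -4.6" --pt "-3.1 -2.25 -4.6" --pt "-3.1 -2.25 -4.6" --yaw '[0, 0, 0, 0, 0, 0, 0, 0]' --jaw '[1, 1, 1, 1, 1, 1, 1, 1]'

```text
t: 4.03
eef_pos: [531.5, 269.7, 85.3]
tcp_rot: [0.785, 1.57, 0.323]
ft_force: [0.1, 1.3, 0.4]
opening: 0.213
```

```bash
python3 w.py w4; python3 -c "
from h import *
print(env.state()['ft_force']); snap('top','top2.png'); snap('side','side2.png')
a=cv2.imread('pics/side2.png')[60:220,130:330]; cv2.imwrite('pics/s2.png',cv2.resize(a,None,fx=4*.9,fy=3.6))"
```

```text
4.025 [531.5 269.7  85.3] 0.007 0.2132794867380024
[ 0.81068701  0.4813341  -0.89545682]
```

View pics/s2.png

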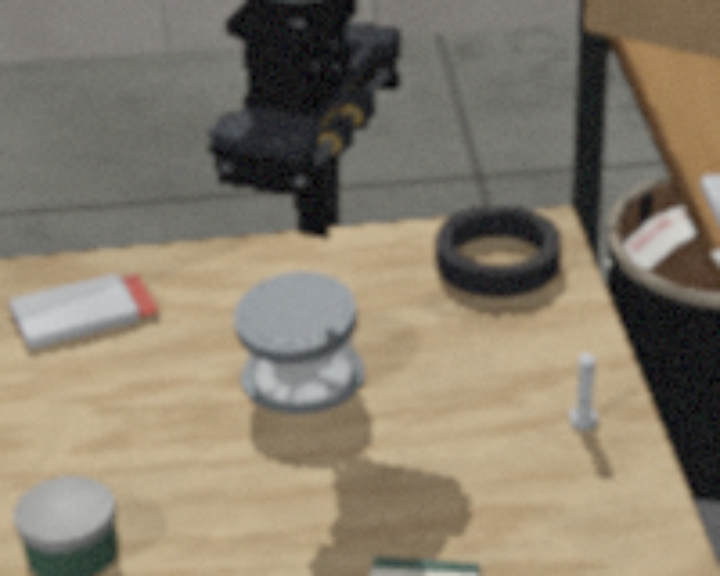

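View pics/w4.png

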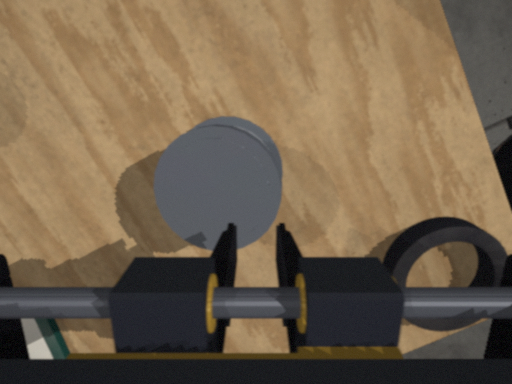

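Run:
```python
from h import *
import pickle
s=env.state(); d=pickle.load(open('w4.pkl','rb'))
ds=env.read_camera('side')
for n,p in (('tcp',s['eef_pos']),('press',[530.4,269.9,65.8]),('cen',[507.9,250.2,62.2]),('cen58',[507.9,250.2,58])): print(n,proj(d,p).round(1),proj(ds,p).round(1))
```

```text
tcp [256.1 219.9] [218.7 134. ]
press [255.9 208.5] [218.8 139.9]
cen [215.6 191.1] [210.9 145.9]
cen58 [216.3 189.4] [211.  147.3]
```

Run:
```python
from h import *
s=env.state(); print(s['t'],s['opening'],s['eef_pos'],s['qvel'].round(3))
d=snap('side','side3.png')
a=cv2.imread('pics/side3.png')[60:180,150:290]; cv2.imwrite('pics/s3.png',cv2.resize(a,None,fx=5,fy=5,interpolation=cv2.INTER_CUBIC))
```

```text
4.225 0.049108015392373146 [531.12680082 269.62788114  84.57695944] [-0.002  0.005  0.001  0.001 -0.     0.001]
```

View pics/s3.png

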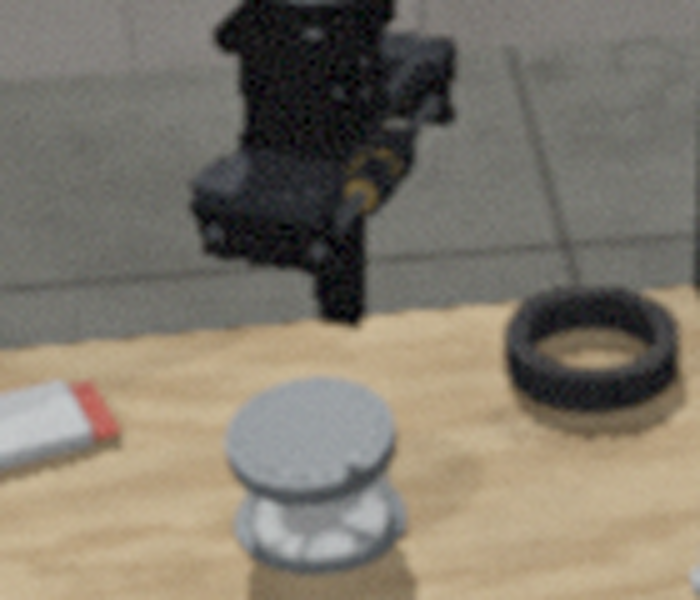

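Run:
```python
from h import *
d=env.read_camera('top'); s=env.state()
print(proj(d,s['eef_pos']),proj(d,s['eef_pos']+[0,0,30]))
a=cv2.imread('pics/top2.png')[170:270,90:210]; cv2.imwrite('pics/t3.png',cv2.resize(a,None,fx=5,fy=5,interpolation=cv2.INTER_CUBIC))
a=cv2.imread('pics/w4.png')[190:330,120:400]; cv2.imwrite('pics/w4z.png',cv2.convertScaleAbs(cv2.resize(a,None,fx=2.8,fy=2.8,interpolation=cv2.INTER_CUBIC),alpha=2.5))
```

```text
[141.72844057 224.69870005] [138.83948519 224.53431572]
```

View pics/t3.png

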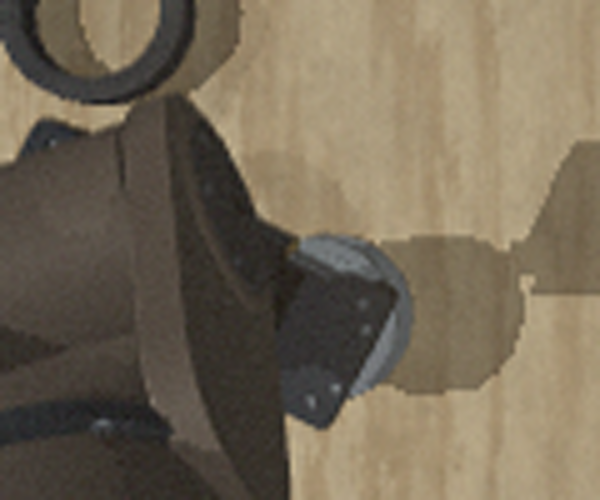

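View pics/w4z.png

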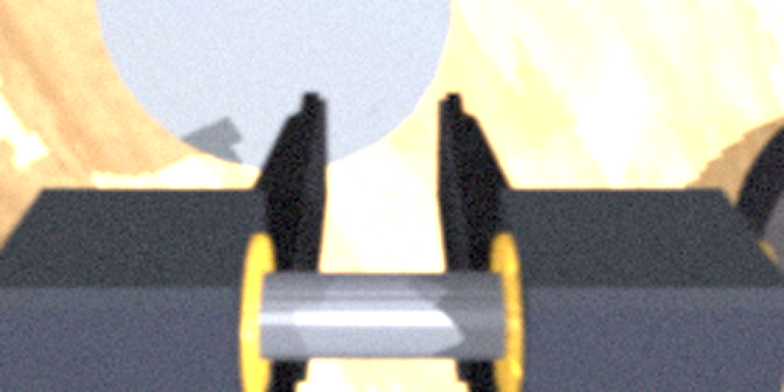

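The fingertips appear about 30 mm behind the reported TCP, both in the side view (218,124 seen against 134 predicted) and in the wrist view. I'll go down slowly and settle it by force.

Request:
apply_moves --pt "0 0 -0.2" --pt "0 0 -0.4" --pt "0 0 -0.6" --pt "0 0 -0.7" --pt "0 0 -0.8" --pt "0 0 -0.8" --yaw '[0, 0, 0, 0, 0, 0]' --jaw '[1, 1, 1, 1, 1, 1]'

```text
t: 5.08
eef_pos: [531.0, 269.6, 64.2]
tcp_rot: [-2.321, 1.57, -2.783]
ft_force: [0.4, 0.2, 0.6]
opening: 0.004
```

```bash
python3 - <<'E'
from h import *
s=env.state(); print(s['t'],s['opening'],s['eef_pos'],s['ft_force'])
d=snap('side','side4.png');print(proj(d,s['eef_pos']))
a=cv2.imread('pics/side4.png')[60:180,150:290]; cv2.imwrite('pics/s4.png',cv2.resize(a,None,fx=5,fy=5,interpolation=cv2.INTER_CUBIC))
E
python3 w.py w5
```

```text
5.075 0.0035385785001561866 [530.99441142 269.56755367  64.17049888] [0.38175484 0.15027753 0.6063865 ]
[219.05296161 140.46972288]
5.125 [531.  269.6  64.4] 0.003 0.006088934697888833
```

View pics/s4.png

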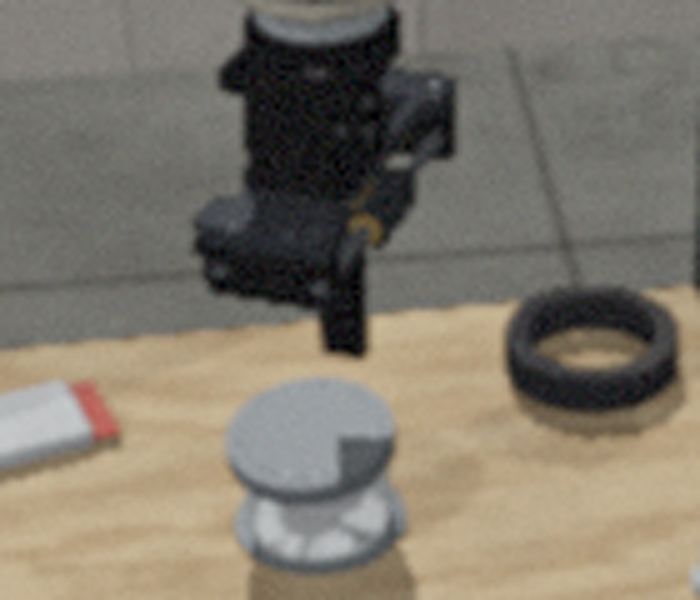

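View pics/w5.png

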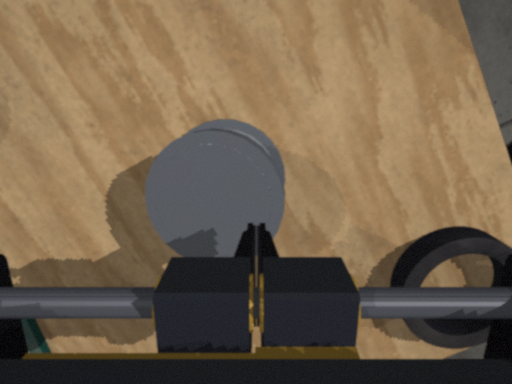

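Still no contact at a reported z of 64, and the shadow on the lid confirms the gap. I'll keep going down in small steps.

Request:
apply_moves --pt "0 0 -0.2" --pt "0 0 -0.4" --pt "0 0 -0.6" --pt "0 0 -0.8" --pt "0 0 -0.8" --yaw '[0, 0, 0, 0, 0]' --jaw '[1, 1, 1, 1, 1]'

```text
t: 5.8
eef_pos: [530.9, 269.5, 43.9]
tcp_rot: [-2.31, 1.569, -2.771]
ft_force: [0.3, -0.2, -0.3]
opening: 0.009
```

Request:
apply_moves --pt "0 0 -0.1" --pt "0 0 -0.2" --pt "0 0 -0.2" --yaw '[0, 0, 0]' --jaw '[1, 1, 1]'

```text
t: 6.18
eef_pos: [530.8, 269.5, 38.8]
tcp_rot: [-2.331, 1.569, -2.793]
ft_force: [-0.3, -0.8, 0.5]
opening: 0.006
```

Run:
```python
from h import *
s=env.state(); print(s['t'],s['opening'],s['eef_pos'],s['ft_force'],s['moment'])
d=snap('side','side5.png');print(proj(d,s['eef_pos']))
a=cv2.imread('pics/side5.png')[60:180,150:290]; cv2.imwrite('pics/s5.png',cv2.resize(a,None,fx=5,fy=5,interpolation=cv2.INTER_CUBIC))
```

```text
6.175 0.0062641869948335165 [530.83457473 269.50170715  38.79323343] [-0.34271162 -0.81737968  0.45836751] [-0.00178414 -0.05898922  0.02150927]
[219.57098422 148.30654171]
```

View pics/s5.png

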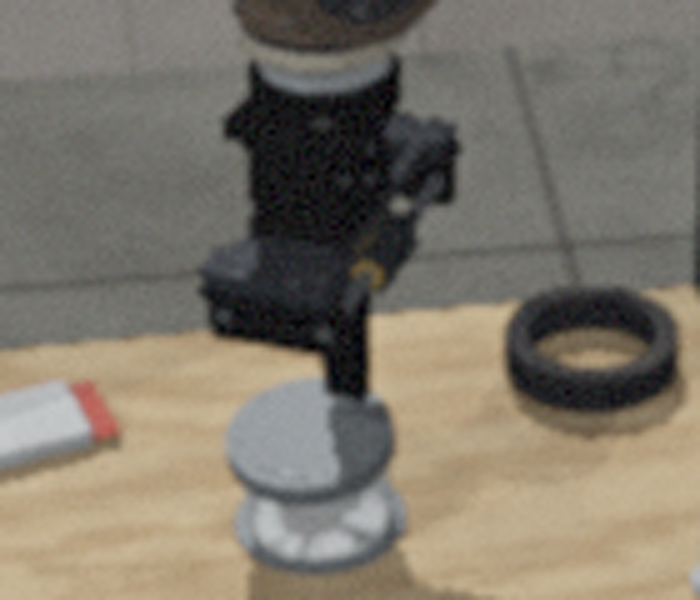

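Request:
apply_moves --pt "0 0 -0.05" --pt "0 0 -0.1" --pt "0 0 -0.1" --yaw '[0, 0, 0]' --jaw '[1, 1, 1]'

```text
t: 6.6
eef_pos: [530.9, 269.5, 36.3]
tcp_rot: [-2.33, 1.569, -2.791]
ft_force: [-0.1, 0.0, 0.3]
opening: 0.008
```

Request:
apply_moves --pt "0 0 -0.05" --pt "0 0 -0.1" --pt "0 0 -0.1" --yaw '[0, 0, 0]' --jaw '[1, 1, 1]'

```text
t: 6.98
eef_pos: [530.9, 269.5, 33.8]
tcp_rot: [-2.314, 1.569, -2.776]
ft_force: [-0.1, 0.8, -0.0]
opening: 0.002
```

Request:
apply_moves --pt "0 0 -0.05" --pt "0 0 -0.1" --pt "0 0 -0.1" --yaw '[0, 0, 0]' --jaw '[1, 1, 1]'

```text
t: 7.35
eef_pos: [531.6, 269.9, 31.6]
tcp_rot: [1.591, 1.571, 1.13]
ft_force: [2.3, 1.6, 3.7]
opening: 0.006
```

Contact came at a reported z of about 32, so the real tips are about 33 mm above the reported TCP. Next I press the lid home.

Request:
apply_moves --pt "0 0 -0.05" --pt "0 0 -0.1" --pt "0 0 -0.1" --yaw '[0, 0, 0]' --jaw '[1, 1, 1]'

```text
t: 7.72
eef_pos: [530.9, 269.5, 28.6]
tcp_rot: [-2.321, 1.569, -2.782]
ft_force: [-0.5, -0.1, -0.2]
opening: 0.006
```

Request:
apply_moves --pt "0 0 -0.05" --pt "0 0 -0.1" --pt "0 0 -0.1" --yaw '[0, 0, 0]' --jaw '[1, 1, 1]'

```text
t: 8.1
eef_pos: [530.6, 269.4, 26.0]
tcp_rot: [-2.294, 1.568, -2.755]
ft_force: [-0.6, -0.8, 2.5]
opening: 0.008
```

Request:
apply_moves --pt "0 0 -0.04" --pt "0 0 -0.06" --pt "0 0 -0.06" --yaw '[0, 0, 0]' --jaw '[1, 1, 1]'

```text
t: 8.48
eef_pos: [530.7, 269.4, 26.0]
tcp_rot: [-2.25, 1.569, -2.711]
ft_force: [-4.6, -2.4, 18.4]
opening: 0.007
```

Run:
```python
from h import *
s=env.state(); print(s['t'],s['opening'],s['eef_pos'],s['ft_force'],s['moment'])
d=snap('side','side6.png')
a=cv2.imread('pics/side6.png')[60:180,150:290]; cv2.imwrite('pics/s6.png',cv2.resize(a,None,fx=5,fy=5,interpolation=cv2.INTER_CUBIC))
```

```text
8.475 0.007197668493157036 [530.68914717 269.44858396  25.9610231 ] [-4.62796609 -2.35901146 18.41668907] [-0.36232771  0.87722104 -0.06432447]
```

View pics/s6.png

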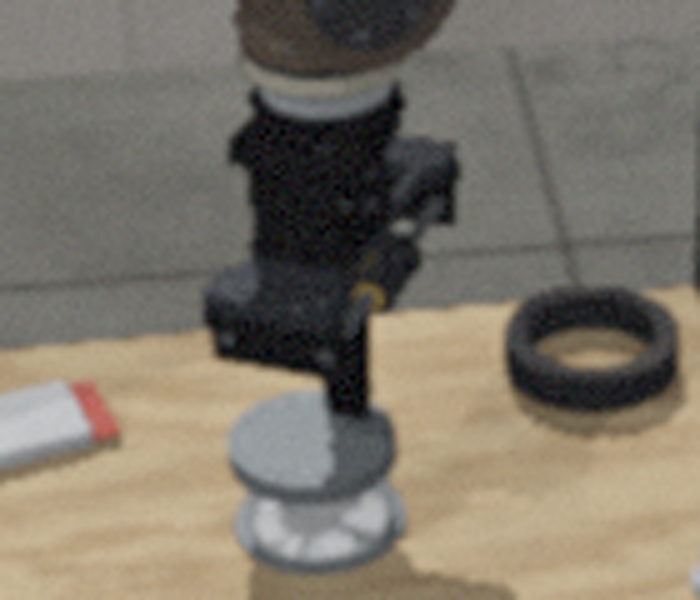

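The lid is pressed home: it held 18 N with no further travel, and it looks level. I'll retreat, opening the jaws, and check it with the wrist camera.

Request:
apply_moves --pt "0 0 0.5" --pt "0 0 2" --pt "0 0 4.5" --pt "0.5 -1 6.9" --pt "1.1 -2.2 6.9" --pt "1.1 -2.2 6.9" --pt "1.1 -2.2 6.9" --yaw '[0, 0, 0, 0, 0, 0, 0]' --jaw '[1, 1, -1, -1, -1, -1, -1]'

```text
t: 9.4
eef_pos: [557.7, 214.6, 198.1]
tcp_rot: [-2.385, 1.568, -2.847]
ft_force: [-0.7, -0.6, 0.3]
opening: 0.474
```

```bash
python3 w.py w6
```

```text
9.4 [557.7 214.6 198.1] 0.014 0.4737321181897057
```

Request:
apply_moves --pt "-1 -2 0" --pt "-2 -4.4 0" --pt "-2 -4.4 0" --pt "-2 -4.4 0" --yaw '[0, 0, 0, 0]' --jaw '[-1, -1, -1, -1]'

```text
t: 9.95
eef_pos: [507.8, 105.4, 197.9]
tcp_rot: [-2.456, 1.568, -2.917]
ft_force: [0.1, 0.6, -0.1]
opening: 0.938
```

```bash
python3 w.py w7; sed -e "s/'w1',/'w6',/;s/'w2',/'w7',/;s/,('w3'.*))):/):/" -i.bak lid.py; sed -n 4,6p lid.py; sed -i "s/,('w3'[^\n]*105)):/):/" lid.py; python3 lid.py
```

```text
9.95 [507.8 105.4 197.9] 0.019 0.9377233384161131
V=[]
for n,roi,c,sel in (('w6',(212,50,120,110),(267,106),lambda a:np.ones_like(a,bool)),('w7',(325,45,125,110),(392,103),lambda a:abs(a)<75),('w3',(90,55,120,110),(145,112),lambda a:abs(a)>105)):
    d=pickle.load(open(n+'.pkl','rb')); f=d['frame'].astype(int); m=((f[...,0]-f[...,2])<12).astype(np.uint8)
w6 258 ((268.4974060058594, 108.49466705322266), (89.55902862548828, 91.97433471679688), 16.34661865234375)
w7 107 ((392.7126159667969, 104.38221740722656), (85.91915130615234, 96.44563293457031), 38.53181457519531)
[5.09599e+02 2.51507e+02 5.86210e+01 1.10000e-02 7.00000e-03 1.41200e+00] 0.29301000154316365
[0.0467 0.0567 0.4046 0.0054 0.0092 0.0548]
0.0 0.3
-0.01 0.27
```

View pics/w7.png

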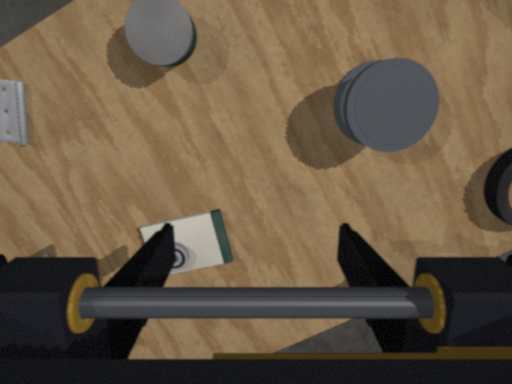

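The lid's top is now at z = 58.6 with about 0.01 rad of tilt, so it is home and level. Next I move over the stand, turning the tool to line up with it.

Request:
apply_moves --pt "0.6 -2.2 0" --pt "1.2 -4.5 0" --pt "1.8 -6.8 0" --pt "2.4 -9.1 0" --pt "3 -11.4 0" --pt "3.6 -13.7 0" --pt "3.6 -13.7 0" --pt "3.6 -13.7 0" --pt "3.6 -13.7 0" --yaw '[1, 2, 3, 4, 5, 6.2, 6.2, 6.2, 6.2]' --jaw '[-1, -1, -1, -1, -1, -1, -1, -1, -1]'

```text
t: 11.12
eef_pos: [598.2, -234.9, 197.8]
tcp_rot: [-2.561, 1.568, -2.37]
ft_force: [0.2, 0.1, 0.2]
opening: 0.999
```

```bash
python3 w.py w8; python3 -c "
from h import *
from scipy.spatial.transform import Rotation
s=env.state();print(s['joints'].round(2),Rotation.from_euler('xyz',s['tcp_rot']).as_matrix().round(3))
a=cv2.imread('pics/w8.png')[40:240,150:380]; cv2.imwrite('pics/w8z.png',cv2.convertScaleAbs(cv2.resize(a,None,fx=3,fy=3,interpolation=cv2.INTER_CUBIC),alpha=1.5))"
```

```text
11.125 [ 598.2 -234.9  197.8] 0.001 0.9992721142733918
[-0.48  0.5   1.49 -0.    1.15 -2.24] [[-0.002 -0.189  0.982]
 [-0.002  0.982  0.189]
 [-1.    -0.002 -0.002]]
```

View pics/w8z.png

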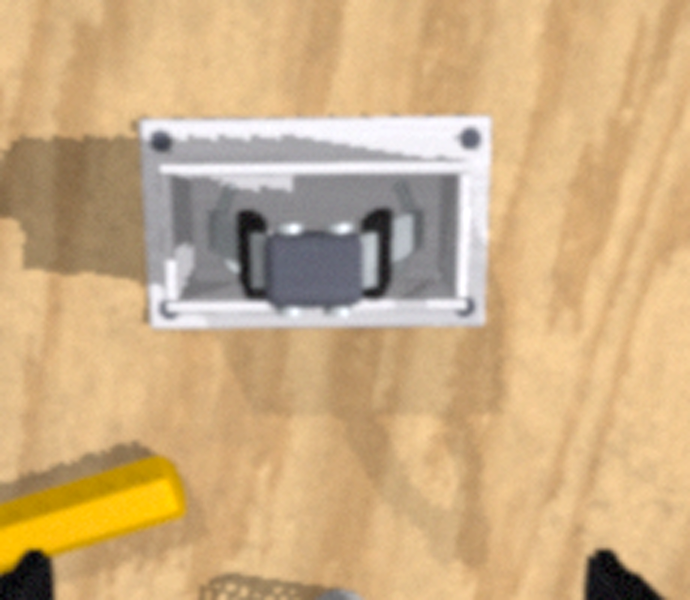

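Run:
```python
from h import *
import pickle
d=pickle.load(open('w8.pkl','rb')); s=env.state()
q=lambda x,y,z: plane(d,150+x/3,40+y/3,z).round(1)
for c in [(140,117),(490,117),(487,327),(152,327)]: print('foot',q(*c,4))
F=[q(*c,4) for c in [(140,117),(490,117),(487,327),(152,327)]]; print('mean',np.mean(F,0), 'ydir',np.degrees(np.arctan2(-(F[1]-F[0])[0],(F[1]-F[0])[1])),np.degrees(np.arctan2(-(F[2]-F[3])[0],(F[2]-F[3])[1])))
R=[q(*c,60) for c in [(160,165),(468,165),(470,303),(165,308)]]; print('rim',R,np.mean(R,0))
P=[q(*c,154) for c in [(267,234),(360,234),(362,305),(272,307)]]; print('piv',P,np.mean(P,0)); print('pdir',(P[1]-P[0]),(P[2]-P[3]))
print('grip outer top L,R', q(237,255,120),q(392,255,120))
print('sep', np.linalg.norm(P[1]-P[0]),np.linalg.norm(P[2]-P[1]))
```

```text
foot [ 522.2 -316.6    4. ]
foot [ 498.  -190.5    4. ]
foot [ 573.7 -173.4    4. ]
foot [ 598.3 -301.1    4. ]
mean [ 548.05 -245.4     4.  ] ydir 10.863617268290822 10.903831351626705
rim [array([ 535. , -298.8,   60. ]), array([ 516.5, -202.4,   60. ]), array([ 559.3, -191.6,   60. ]), array([ 580. , -290.5,   60. ])] [ 547.7   -245.825   60.   ]
piv [array([ 541.4, -258.3,  154. ]), array([ 537.2, -236.8,  154. ]), array([ 553.5, -233. ,  154. ]), array([ 558.1, -254.1,  154. ])] [ 547.55 -245.55  154.  ]
pdir [-4.2 21.5  0. ] [-4.6 21.1  0. ]
grip outer top L,R [ 551.4 -266.4  120. ] [ 543.6 -225.5  120. ]
sep 21.9063917613102 16.737084572887795
```

The tongs' pivot is at (547.6, −245.5), centred in the stand, and both are yawed about 11°, which matches the tool. I'll centre over it and lower with the jaws open.

Request:
apply_moves --pt "-1 -0.2 0" --pt "-2 -0.42 0" --pt "-2 -0.42 0" --pt "-2 -0.42 -1" --pt "-2 -0.42 -2" --pt "-2 -0.42 -2.5" --pt "-2 -0.42 -2.5" --yaw '[0, 0, 0, 0, 0, 0, 0]' --jaw '[-1, -1, -1, -1, -1, -1, -1]'

```text
t: 12.05
eef_pos: [548.5, -245.1, 135.1]
tcp_rot: [-2.8, 1.568, -2.609]
ft_force: [0.3, 0.6, 0.2]
opening: 1.002
```

```bash
python3 w.py w9
python3 - <<'E'
from h import *
import pickle
d=pickle.load(open('w9.pkl','rb')); s=env.state()
for p in ([547.6,-245.5,154],[547.6,-245.5,106],s['eef_pos']): print(proj(d,p))
E
```

```text
12.05 [ 548.5 -245.1  135.1] 0.014 1.001526326826325
[255.85623543 231.42708107]
[255.98865971 204.44725442]
[255.82996808 221.50747598]
```

View pics/w9.png

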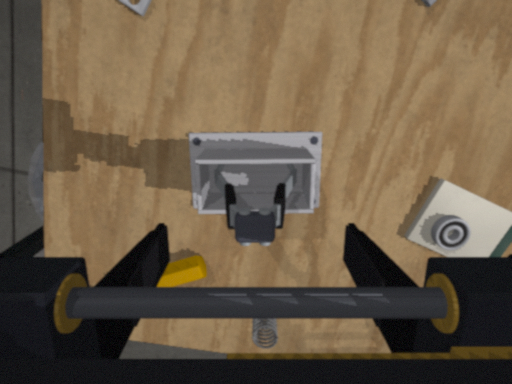

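The pivot is centred between the fingers at (255,227) in wrist pixels. I'll lower to grip height.

Request:
apply_moves --pt "0 0 -0.8" --pt "0 0 -1.6" --pt "0 0 -2.4" --pt "0 0 -3.1" --pt "0 0 -3.1" --pt "0 0 -3.1" --yaw '[0, 0, 0, 0, 0, 0]' --jaw '[-1, -1, -1, -1, -1, -1]'

```text
t: 12.85
eef_pos: [549.2, -245.6, 59.1]
tcp_rot: [-1.932, 1.568, -1.741]
ft_force: [1.0, 0.2, 0.7]
opening: 1.001
```

```bash
python3 w.py w10
python3 - <<'E'
from h import *
s=env.state();print(s['ft_force']); d=snap('side','side7.png'); print(proj(d,s['eef_pos']+[0,0,32]))
a=cv2.imread('pics/side7.png')[215:350,190:330]; cv2.imwrite('pics/s7.png',cv2.resize(a,None,fx=4.4,fy=4.4,interpolation=cv2.INTER_CUBIC))
E
```

```text
12.85 [ 549.2 -245.6   59.1] -0.0 1.0006480836193017
[ 0.2805842  -0.37319557 -1.05902162]
[249.68515937 286.07800076]
```

View pics/w10.png

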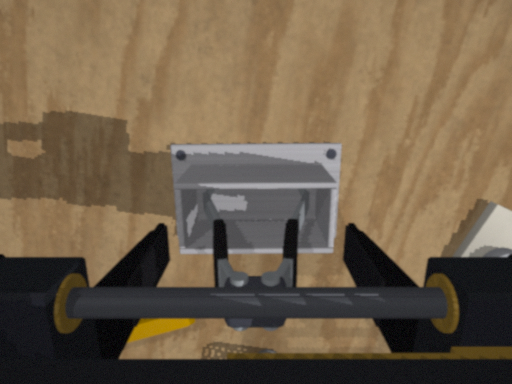

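View pics/s7.png

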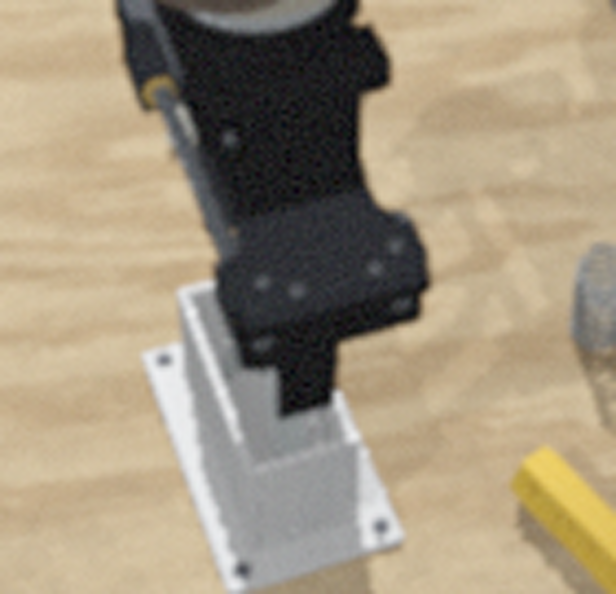

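The grips lie between the fingers at matching height: the grip ends are at row 220 and the fingertips at row 225. I'll squeeze to about 38 mm.

Request:
apply_moves --pt "0 0 0" --pt "0 0 0" --pt "0 0 0" --pt "0 0 0" --pt "0 0 0" --pt "0 0 0" --pt "0 0 0" --pt "0 0 0" --yaw '[0, 0, 0, 0, 0, 0, 0, 0]' --jaw '[0, 0, 0.2, 0.2, 0.2, 0.2, 0.2, 0.2]'

```text
t: 13.95
eef_pos: [549.2, -245.6, 59.4]
tcp_rot: [-1.742, 1.568, -1.551]
ft_force: [-0.6, 0.4, 2.4]
opening: 0.397
```

```bash
python3 w.py w11; python3 -c "
from h import *
s=env.state();print(s['ft_force'],s['moment'],s['opening']*95)"
```

```text
13.95 [ 549.2 -245.6   59.4] 0.002 0.3974038851798153
[-0.20914485 -0.83523152  4.37139021] [0.13815556 0.07584694 0.02500393] 38.2652946456991
```

View pics/w11.png

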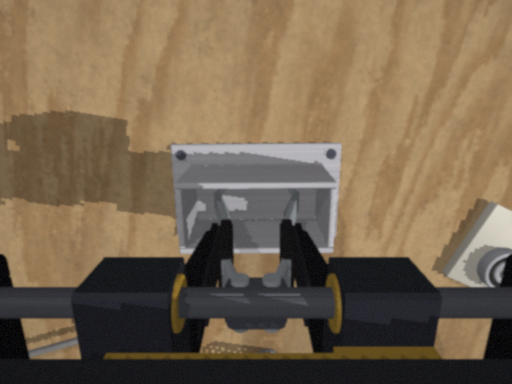

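The jaw opening is 38.3 mm, with the pads on the grips. I'll lift a little and check for slip.

Request:
apply_moves --pt "0 0 0.3" --pt "0 0 0.7" --pt "0 0 1.2" --pt "0 0 1.7" --pt "0 0 2" --pt "0 0 2" --yaw '[0, 0, 0, 0, 0, 0]' --jaw '[0.2, 0.2, 0.2, 0.2, 0.2, 0.2]'

```text
t: 14.75
eef_pos: [549.4, -245.7, 110.1]
tcp_rot: [-1.48, 1.567, -1.289]
ft_force: [-0.1, 0.6, -0.5]
opening: 0.401
```

```bash
python3 w.py w12; python3 -c "
from h import *
s=env.state();print(s['ft_force'],s['moment'],s['opening']*95)"
```

```text
14.75 [ 549.4 -245.7  110.1] 0.016 0.4006368560928411
[ 0.36349564  0.52740337 -1.61800386] [0.01431684 0.03751115 0.05514584] 38.22979815344466
```

View pics/w12.png

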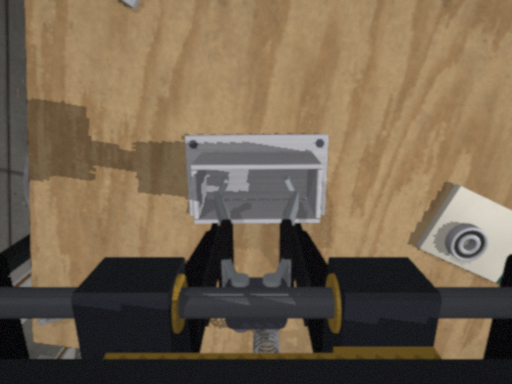

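The tongs came along with no slip: force −1.6 N and opening unchanged. I'll lift clear and measure the bearing from the wrist frames.

Request:
apply_moves --pt "0 0 0.8" --pt "0 0 1.6" --pt "0 0 2.2" --pt "0 0 2.2" --yaw '[0, 0, 0, 0]' --jaw '[0.2, 0.2, 0.2, 0.2]'

```text
t: 15.3
eef_pos: [549.5, -245.7, 165.1]
tcp_rot: [-1.4, 1.567, -1.209]
ft_force: [-0.0, -0.4, -1.8]
opening: 0.403
```

```bash
python3 w.py w13
python3 - <<'E'
from h import *
import pickle
o=[]
for n,(x,y) in (('w9',(412,195)),('w12',(430,205)),('w13',(400,180))):
    a=cv2.imread(f'pics/{n}.png')[y:y+75,x:x+80]; o.append(cv2.resize(a,(240*1,225),interpolation=cv2.INTER_CUBIC))
cv2.imwrite('pics/bz.png',np.hstack(o))
E
```

```text
15.3 [ 549.5 -245.7  165.1] 0.024 0.4025657222126662
```

View pics/bz.png

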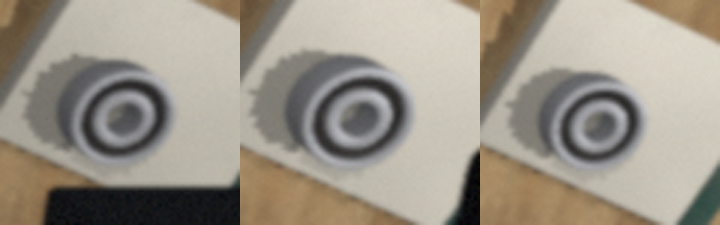

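View pics/w13.png

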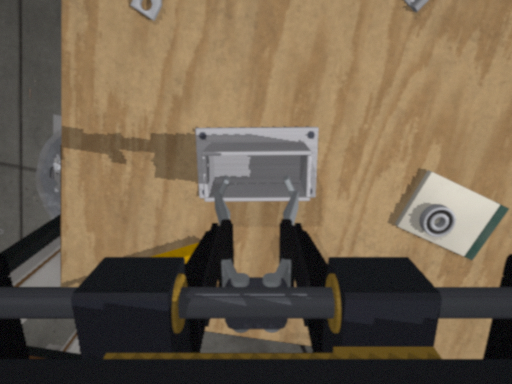

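Run:
```python
from h import *
import pickle
for n,p in (('w9',(453.5,232.5)),('w12',(469,243)),('w13',(440,220.5))):
    print(n,plane(pickle.load(open(n+'.pkl','rb')),*p,21).round(1))
# jaw location in w13: jaw tips
d=pickle.load(open('w13.pkl','rb')); s=env.state()
from scipy.spatial.transform import Rotation
R=Rotation.from_euler('xyz',s['tcp_rot']).as_matrix(); print(R.round(3))
for z in (165+51-91-7,165+51-91+7): print(z,proj(d,[549.5,-245.7,z]),proj(d,np.array([549.5,-245.7,z])+R[:,1]*28),proj(d,np.array([549.5,-245.7,z])-R[:,1]*28))
```

```text
w9 [567.9 -40.9  21. ]
w12 [568.6 -41.6  21. ]
w13 [568.1 -40.6  21. ]
[[ 0.    -0.19   0.982]
 [-0.003  0.982  0.19 ]
 [-1.    -0.003 -0.   ]]
118 [256.59071784 197.78730611] [293.2429906  197.78338212] [219.95176192 197.79122868]
132 [256.53510491 203.77103729] [295.16596145 203.7680476 ] [217.91904148 203.77402584]
```

Run:
```python
import cv2
a=cv2.imread('pics/w13.png')[160:300,170:340]; cv2.imwrite('pics/w13z.png',cv2.convertScaleAbs(cv2.resize(a,None,fx=4.5,fy=4.2,interpolation=cv2.INTER_CUBIC),alpha=1.6))
```

```text
(no output)
```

View pics/w13z.png

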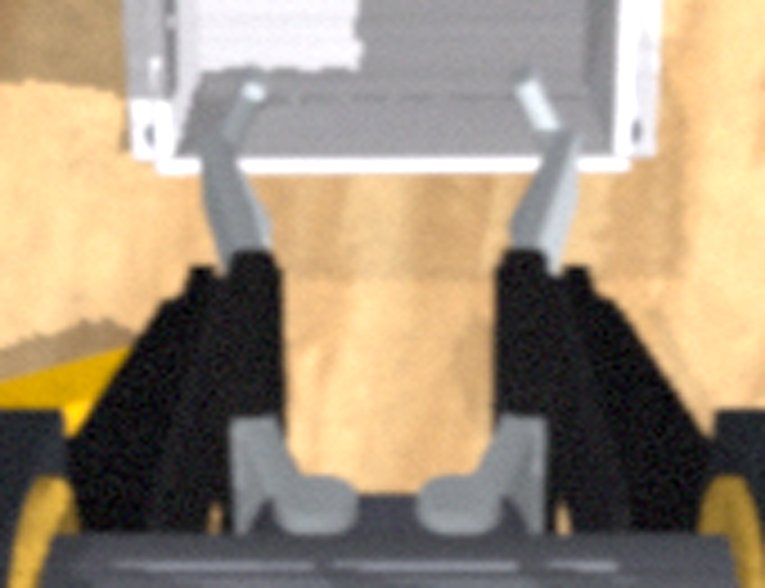

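The bearing centre is (568.2, −41.0). The jaws sit centred in y and about 2 mm towards −x. I'll move over the bearing at height.

Request:
apply_moves --pt "0.2 1.5 0" --pt "0.4 3.2 0" --pt "0.6 5 0" --pt "0.8 6.8 0" --pt "0.8 8.2 0" --pt "0.8 8.2 0" --pt "0.8 8.2 0" --pt "0.8 8.2 -1" --pt "0.8 8.2 -1.6" --pt "0.8 8.2 -1.6" --pt "0.8 8.2 -1.6" --yaw '[0, 0, 0, 0, 0, 0, 0, 0, 0, 0, 0]' --jaw '[0.2, 0.2, 0.2, 0.2, 0.2, 0.2, 0.2, 0.2, 0.2, 0.2, 0.2]'

```text
t: 16.73
eef_pos: [569.5, -41.0, 124.8]
tcp_rot: [-1.485, 1.567, -1.295]
ft_force: [0.6, -0.0, -1.1]
opening: 0.404
```

```bash
python3 w.py w14
python3 - <<'E'
from h import *
import pickle
s=env.state();print(s['ft_force'],s['opening']*95)
d=pickle.load(open('w14.pkl','rb')); print(proj(d,[568.2,-41,21]))
a=cv2.imread('pics/w14.png')[140:300,156:356]; cv2.imwrite('pics/w14z.png',cv2.convertScaleAbs(cv2.resize(a,None,fx=3.7,fy=3.7,interpolation=cv2.INTER_CUBIC),alpha=1.6))
snap('side','side8.png'); a=cv2.imread('pics/side8.png')[130:290,170:330]; cv2.imwrite('pics/s8.png',cv2.resize(a,None,fx=3.7,fy=3.7,interpolation=cv2.INTER_CUBIC))
E
```

```text
16.725 [569.5 -41.  124.8] 0.004 0.4042163193457346
[ 0.25922849 -0.17482583 -1.63962917] 38.03900049737708
[256.87732573 177.45849512]
```

View pics/w14z.png

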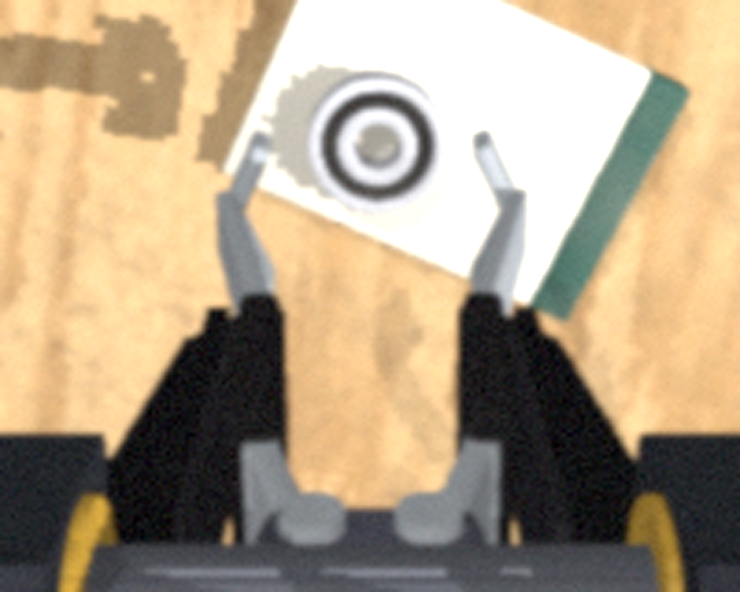

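View pics/s8.png

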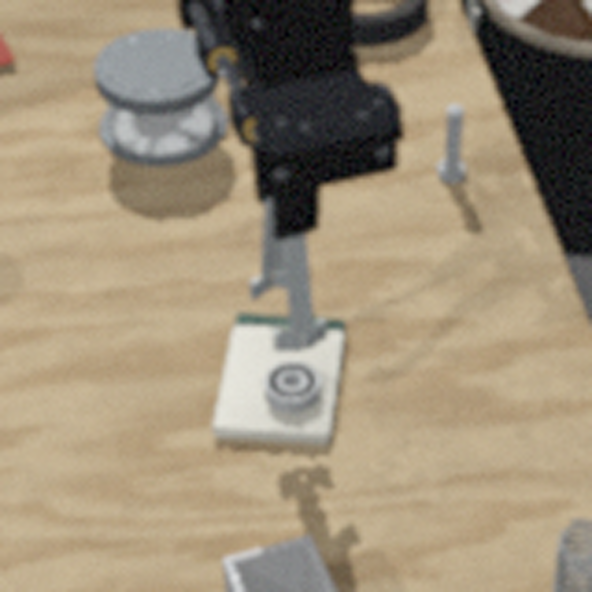

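The bearing sits between the open jaws: its centre is at column 258 and the jaws' midpoint at 256. I'll correct by 1.5 mm and lower gently.

Request:
apply_moves --pt "0 0.06 -0.4" --pt "0 0.06 -0.9" --pt "0 0.06 -1.4" --pt "0 0.06 -1.9" --pt "0 0.06 -2.2" --pt "0 0.06 -2.4" --pt "0 0.06 -2.4" --pt "0 0.06 -2.4" --yaw '[0, 0, 0, 0, 0, 0, 0, 0]' --jaw '[0.2, 0.2, 0.2, 0.2, 0.2, 0.2, 0.2, 0.2]'

```text
t: 17.82
eef_pos: [569.7, -39.3, 65.3]
tcp_rot: [-1.234, 1.567, -1.043]
ft_force: [0.1, 0.1, -1.3]
opening: 0.398
```

```bash
python3 w.py w15
python3 - <<'E'
from h import *
s=env.state();print(s['ft_force'],s['opening']*95)
a=cv2.imread('pics/w15.png')[140:300,156:356]; cv2.imwrite('pics/w15z.png',cv2.convertScaleAbs(cv2.resize(a,None,fx=3.7,fy=3.7,interpolation=cv2.INTER_CUBIC),alpha=1.6))
snap('side','side9.png'); a=cv2.imread('pics/side9.png')[170:270,190:310]; cv2.imwrite('pics/s9.png',cv2.resize(a,None,fx=5.5,fy=5.5,interpolation=cv2.INTER_CUBIC))
E
```

```text
17.825 [569.7 -39.3  65.3] 0.0 0.3979952781756002
[ 0.52609039  0.71825328 -1.36625289] 37.76703605399127
```

View pics/w15z.png

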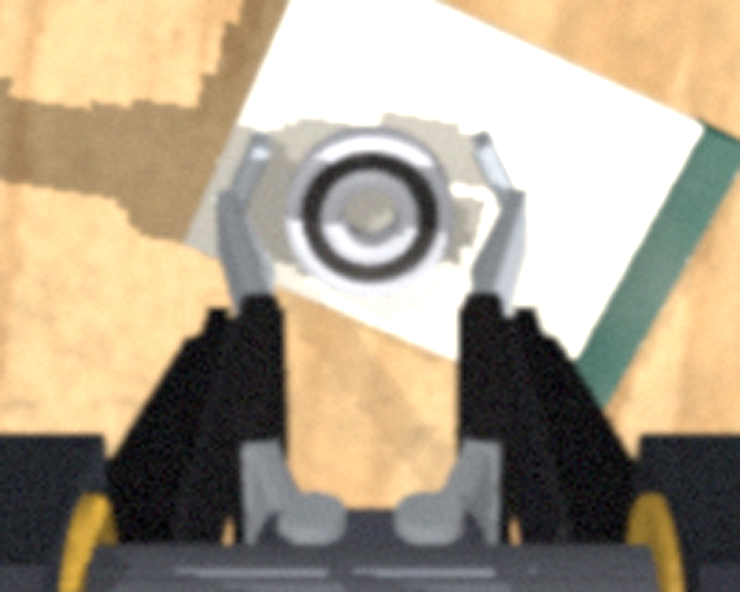

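View pics/s9.png

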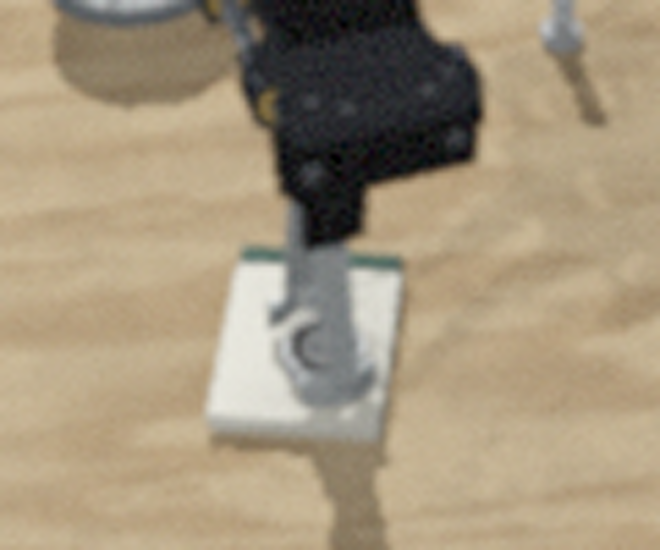

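The jaws straddle the bearing and are centred on it (369 against 371 in the zoom). I'll lower 2 mm more, then squeeze.

Request:
apply_moves --pt "0 0 -0.05" --pt "0 0 -0.1" --pt "0 0 -0.1" --yaw '[0, 0, 0]' --jaw '[0.2, 0.2, 0.2]'

```text
t: 18.3
eef_pos: [569.6, -39.3, 62.8]
tcp_rot: [-1.252, 1.567, -1.061]
ft_force: [0.9, 0.6, -1.3]
opening: 0.399
```

Request:
apply_moves --pt "0 0 0" --pt "0 0 0" --pt "0 0 0" --pt "0 0 0" --pt "0 0 0" --pt "0 0 0" --pt "0 0 0" --pt "0 0 0" --yaw '[0, 0, 0, 0, 0, 0, 0, 0]' --jaw '[0.25, 0.3, 0.35, 0.5, 1, 1, 1, 1]'

```text
t: 19.3
eef_pos: [569.6, -39.3, 62.8]
tcp_rot: [-1.243, 1.567, -1.052]
ft_force: [-0.2, 0.1, 0.1]
opening: 0.336
```

```bash
python3 w.py w16
python3 - <<'E'
from h import *
s=env.state();print(s['ft_force'],s['moment'],s['opening']*95)
a=cv2.imread('pics/w16.png')[140:300,156:356]; cv2.imwrite('pics/w16z.png',cv2.convertScaleAbs(cv2.resize(a,None,fx=3.7,fy=3.7,interpolation=cv2.INTER_CUBIC),alpha=1.6))
E
```

```text
19.3 [569.6 -39.3  62.8] 0.001 0.3355590273281825
[-0.33581795 -0.57334367 -1.01831425] [ 0.14752251  0.03385677 -0.02374088] 31.456727879604564
```

View pics/w16z.png

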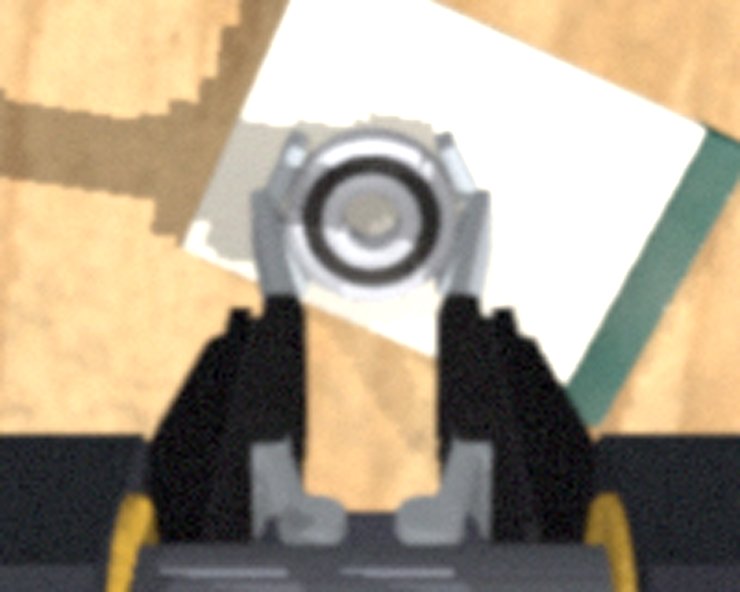

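The jaws are shut on the bearing: the grip opening is 31.5–32 mm, as expected. I'll lift slowly.

Request:
apply_moves --pt "0 0 0.1" --pt "0 0 0.3" --pt "0 0 0.6" --pt "0 0 1" --pt "0 0 1.5" --pt "0 0 2.1" --pt "0 0 2.8" --pt "0 0 3.5" --pt "0 0 4.2" --pt "0 0 4.8" --pt "0 0 5.2" --pt "0 0 5.4" --pt "0 0 5.4" --pt "0 0 5.4" --pt "0 0 5.4" --yaw '[0, 0, 0, 0, 0, 0, 0, 0, 0, 0, 0, 0, 0, 0, 0]' --jaw '[1, 1, 1, 1, 1, 1, 1, 1, 1, 1, 1, 1, 1, 1, 1]'

```text
t: 21.22
eef_pos: [569.5, -39.3, 197.3]
tcp_rot: [-1.431, 1.567, -1.241]
ft_force: [-0.3, -0.5, -1.6]
opening: 0.334
```

```bash
python3 w.py w17
python3 - <<'E'
from h import *
s=env.state();print(s['ft_force'],s['moment'],s['opening']*95)
a=cv2.imread('pics/w17.png')[140:300,156:356]; A=cv2.convertScaleAbs(cv2.resize(a,None,fx=2.5,fy=2.5,interpolation=cv2.INTER_CUBIC),alpha=1.6)
d=snap('side','side10.png'); snap('top','top10.png'); b=cv2.imread('pics/side10.png')[120:260,180:280]; B=cv2.resize(b,(286,400),interpolation=cv2.INTER_CUBIC)
cv2.imwrite('pics/f.png',np.hstack([A,B]))
print('expected bearing px',proj(d,[568,-39.5,15.5+135]))
E
```

```text
21.225 [569.5 -39.3 197.3] 0.0 0.3341947258705968
[ 0.33119802  0.93266371 -2.82036011] [ 0.05043088  0.06890207 -0.00060087] 31.842138177025713
expected bearing px [245.74150215 187.85006253]
```

View pics/f.png

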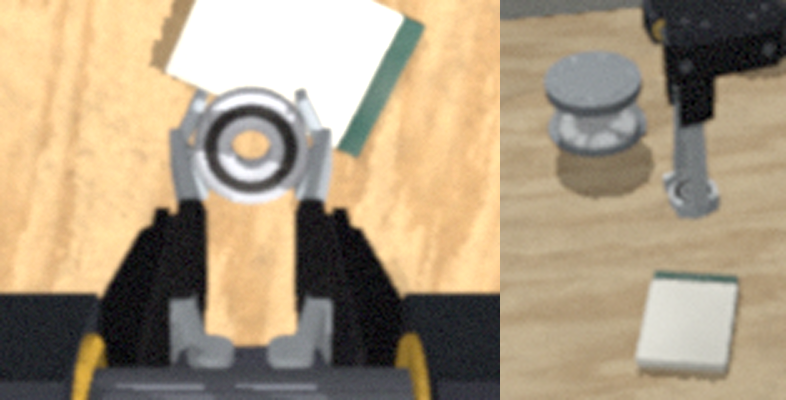

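View pics/side10.png

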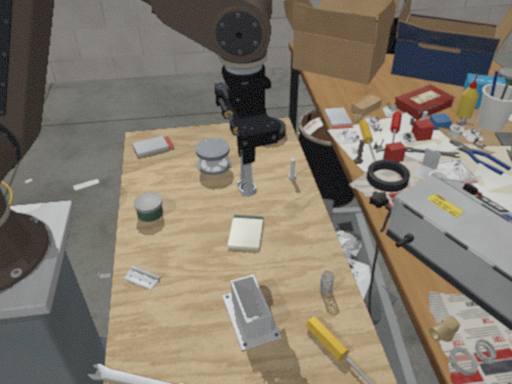

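View pics/top10.png

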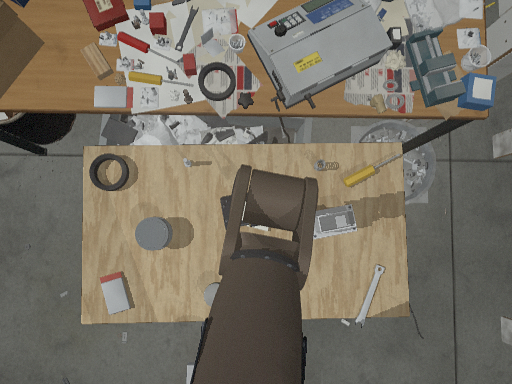

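The bearing is held in the jaws with its underside at about z = 145 mm; in the side view it is at (247,187) against (246,188) expected. The bolt (188,162), the spring (325,165) and the lid are all in place, so I'm handing the job in.

```bash
python3 -c "
from h import *
s=env.state();print(s['t'],s['opening']*95,s['ft_force'].round(1)); print(env.job_done())"
```

```text
21.375 31.749272492985323 [ 0.1 -0.4 -1.5]
the job is handed in; nothing more can be done
None
```

The job is handed in at t = 21.4 s. I pressed the lid home first, then took the tongs from their stand, squeezed them on the bearing and lifted it. The gripper is still squeezing the tongs, and it did not touch the bearing.

**Lid:** I pressed on the raised side until it stopped hard at about 18 N. A fit to two wrist views taken afterwards gave its top at z = 58.6 mm with about 0.01 rad of tilt. Fully home is 58 mm and level.

**Bearing:** The grips closed to about 31.8 mm, as expected for tongs shut on the bearing. I raised it 135 mm, so its underside is at about 145 mm above the bench. The wrist and side views show it in the jaws with the pad empty beneath it.

**Bystanders:** The bolt and spring appear in the same places in the top view as at the start.

**Disagreement:** The real fingertips were about 32 mm short of the reported TCP. The side and wrist images showed this, and touching the lid confirmed it. I corrected all grip heights for it, and they came out right.

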